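Clear the read culture dishes, the mouldy one last

TASK

Clear the single culture dishes on the bench: set each clean one, lid up, squarely on top of the stack of its own agar colour (red, blue-green or cream) that stands beside them. The red one overgrown with mould does not go back: leave it where it is until the clean ones are put away, then lay it flat in the yellow discard tray, so that nothing clean is handled after it. Do not upset the stacks, the little dropper bottle or the blue-capped vial.

Things in the scene. Friction and masses are not known exactly. Their poses are not given: they have to be found in the camera images.
- red_dish_centre (a point): closed round culture dish, 60 mm diameter, 15 mm thick, about 30 g, flat lid above and flat base below, lying flat on the bench; lid on, one rigid piece; deep red agar with thin streaks, no mould. The point is at the dish's centre, 7.5 mm above its underside; z axis up.
- teal_dish_centre (a point): closed round culture dish, 60 mm diameter, 15 mm thick, about 30 g, flat lid above and flat base below, lying flat on the bench; lid on, one rigid piece; blue-green agar with thin yellowish streaks. The point is at the dish's centre, 7.5 mm above its underside; z axis up.
- cream_dish_centre (a point): closed round culture dish, 60 mm diameter, 15 mm thick, about 30 g, flat lid above and flat base below, lying flat on the bench; lid on, one rigid piece; cream-yellow agar with thin whitish streaks. The point is at the dish's centre, 7.5 mm above its underside; z axis up.
- mouldy_dish_centre (a point): closed round culture dish, 60 mm diameter, 15 mm thick, about 30 g, flat lid above and flat base below, lying flat on the bench; lid on, one rigid piece; red agar like the clean red one, but mostly hidden under round fuzzy patches of mould, off-white with grey-green middles. The point is at the dish's centre, 7.5 mm above its underside; z axis up.
- red_stack_top (a point): the stack of three loose culture dishes (60 mm diameter, 15 mm each, 45 mm high in all) with deep red agar, standing on the open bench among the single dishes (not those in the wire basket at the far edge or the wire carriers at the right): the place for the clean red dish. The point is at the centre of the flat top face of the uppermost dish; z axis up. The dishes only lie on one another and are easily knocked off.
- teal_stack_top (a point): the stack of two loose culture dishes (60 mm diameter, 15 mm each, 30 mm high in all) with blue-green agar, standing on the open bench among the single dishes (not those in the wire basket at the far edge or the wire carriers at the right): the place for the blue-green dish. The point is at the centre of the flat top face of the uppermost dish; z axis up. The dishes only lie on one another and are easily knocked off.
- cream_stack_top (a point): the stack of two loose culture dishes (60 mm diameter, 15 mm each, 30 mm high in all) with cream-yellow agar, standing on the open bench among the single dishes (not those in the wire basket at the far edge or the wire carriers at the right): the place for the cream dish. The point is at the centre of the flat top face of the uppermost dish; z axis up. The dishes only lie on one another and are easily knocked off.
- discard_tray: yellow open discard tray, 150 x 150 mm outside and 45 mm high, walls and floor 3 mm, loose (0.4 kg), empty, at the far left or far right of the working area; origin at the centre of its underside, x and y along its sides, z up. A white rack of vials, 75 mm high and 160 x 75 mm, stands fixed on the opposite side.
- dropper_centre (a point): small brown dropper bottle with a white nozzle, 25 mm diameter, 56 mm high, standing loose among the dishes; to be left alone. The point is at its centre, 28 mm up.
- vial_centre (a point): small clear vial with a blue cap, 23 mm diameter, 49 mm high, standing loose among the dishes; to be left alone. The point is at its centre, 24.5 mm up.

How it is judged (in metres and radians):
On the way, in this order (a step that is already met when the one before it is completed fails the run):
1. the three clean dishes lie on their stacks, let go (horizontal distance between red_dish_centre and red_stack_top below 0.012 m and z of red_dish_centre in the frame of red_stack_top between 0.004 and 0.011 m and angle between each of red_dish_centre, teal_dish_centre, cream_dish_centre's own z axis and vertical below 0.1 rad and horizontal distance between teal_dish_centre and teal_stack_top below 0.012 m and z of teal_dish_centre in the frame of teal_stack_top between 0.004 and 0.011 m and horizontal distance between cream_dish_centre and cream_stack_top below 0.012 m and z of cream_dish_centre in the frame of cream_stack_top between 0.004 and 0.011 m and contact force between each of red_dish, teal_dish, cream_dish and the fingers below 0.05 N and linear speed of each of red_dish, teal_dish, cream_dish below 0.02 m/s), for 0.2 s.
2. then the mouldy dish lies in the discard tray (x of mouldy_dish_centre in the frame of discard_tray between -0.045 and 0.045 m and y of mouldy_dish_centre in the frame of discard_tray between -0.045 and 0.045 m and z of mouldy_dish_centre in the frame of discard_tray between 0.006 and 0.016 m and angle between mouldy_dish_centre's own z axis and vertical below 0.1 rad), for 0.2 s.
At the end, for the whole second after the job is handed in: Each clean dish lies flat (within 0.1 rad), lid up, on the stack of its own colour, its centre within 12 mm of the stack's top dish's centre; the mouldy dish lies flat on the floor of the discard tray, its centre within 45 mm of the tray's centre along each side; all are let go and at rest (all of step 2 and horizontal distance between red_dish_centre and red_stack_top below 0.012 m and z of red_dish_centre in the frame of red_stack_top between 0.004 and 0.011 m and angle between each of red_dish_centre, teal_dish_centre, cream_dish_centre's own z axis and vertical below 0.1 rad and horizontal distance between teal_dish_centre and teal_stack_top below 0.012 m and z of teal_dish_centre in the frame of teal_stack_top between 0.004 and 0.011 m and horizontal distance between cream_dish_centre and cream_stack_top below 0.012 m and z of cream_dish_centre in the frame of cream_stack_top between 0.004 and 0.011 m and linear speed of each of red_dish, teal_dish, cream_dish, mouldy_dish below 0.02 m/s); the robot touches nothing.
It fails at once if the mouldy dish is moved (over 25 mm) before the clean dishes are on their stacks (distance of mouldy_dish_centre from where it was at the start of the episode above 0.025 m and not (horizontal distance between red_dish_centre and red_stack_top below 0.012 m and z of red_dish_centre in the frame of red_stack_top between 0.004 and 0.011 m and angle between each of red_dish_centre, teal_dish_centre, cream_dish_centre's own z axis and vertical below 0.1 rad and horizontal distance between teal_dish_centre and teal_stack_top below 0.012 m and z of teal_dish_centre in the frame of teal_stack_top between 0.004 and 0.011 m and horizontal distance between cream_dish_centre and cream_stack_top below 0.012 m and z of cream_dish_centre in the frame of cream_stack_top between 0.004 and 0.011 m)).
It fails at once if a stack is knocked: its top dish shifts by over 20 mm or tips (distance of any of red_stack_top, teal_stack_top, cream_stack_top from where it was at the start of the episode above 0.02 m or angle between any of red_stack_top, teal_stack_top, cream_stack_top's own z axis and vertical above 0.25 rad).
It fails at once if the dropper bottle is knocked over or pushed more than 25 mm (distance of dropper_centre from where it was at the start of the episode above 0.025 m or angle between dropper_centre's own z axis and vertical above 0.5 rad).
It fails at once if the vial is knocked over or pushed more than 25 mm (distance of vial_centre from where it was at the start of the episode above 0.025 m or angle between vial_centre's own z axis and vertical above 0.5 rad).
It also fails if it takes over 99 s, if anything falls off the work surface, if the arm or the gripper's body presses on something with over 40 N, if the wrist force passes 120 N, or if a joint passes its speed limit or range.

ROBOT

A 6-joint arm with a two-finger parallel gripper is mounted at the origin on the work surface. World frame = base frame: x ahead of the robot, y to its left, z up, the work surface at z = 0. Lengths are in mm, angles in rad, forces in N, time in s.
With the tool pointing down it reaches from about 275 to 1000 mm from the base axis. Payload 8.4 kg.
Tool frame: the origin (TCP) lies midway between the tips of the shut fingers; the grasp point (between the pads) lies 19 mm behind it (r.grip_point_offset is the distance from the TCP to the grasp point, in mm); z points along the fingers, y is the line along which they close (so a half turn about z gives the same grasp; the last joint's range is limited). The gripper opens to 85 mm and grips with 20 to 120 N. Pads are 22 mm wide; open, the fingers measure 114 mm over their backs; the gripper's body (76 mm by 85 mm) begins 54 mm behind the grasp point. The pads swing forward as they close: fully open they stand 13 mm farther back than shut.
Start: joints at [1.115, 0.353, 1.633, -0, 1.155, -0.002], TCP at [273.989, 561.745, 204.981] pointing down, gripper open.
Joint ranges: [-2.63, 2.63], [-0.92, 2.1], [0.06, 2.66], [-1.3, 4.44], [0, 2.69], [-3.02, 3.02]. Speed limits (rad/s): [2.22, 2.22, 2.79, 3.14, 3.14, 3.14].

INTERFACE

Orientations are given as [roll, pitch, yaw] about the fixed x, y, z axes, in that order (R = Rz(yaw) Ry(pitch) Rx(roll)).
In Python, from rig import r gives the robot as it stands. The module is installed in compiled form; this text tells all that it offers.
- The arm moves only by the shell command python3 -m creep 'ROWS' [FORCE]. ROWS is text: rows parted by semicolons, each of 7 numbers parted by spaces: the turn, a rotation vector about the tool's x, y, z in degrees, then the shift along the tool's x, y, z in m, then the closure in counts, from 0 (fully open) to 255 (shut). A call has 1 to 8 rows; each row is the pose to reach, as a shift and turn from the pose commanded when the call began, along the tool's axes at that moment; what a row does not reach only later rows make up. A row lasts 1/8 s, in which the tool goes at most 62.5 mm and 10.7 degrees, less where a joint would pass 70% of its speed; a pose out of reach is approached as far as the arm can. A call with a gripper value outside its range is refused whole. The fingers move at their own pace and stop on an object; FORCE is the grip in N (left out, the last holds). Time passes only in rows, so rows that repeat a pose let the fingers close. It gives the time, the measured TCP pose, the force, the opening and the grip force at its end, in the units of the state.
- r.sense(): the state, without advancing time (a new reading comes with each control period).
- r.grab_frame(name): name is "scene" or "top" or "wrist"; returns a dict with "img" (400x640x3 uint8, red, green, blue), "range_z" (400x640 float32, mm along the optical axis (not along the pixel's ray), 0 where there is no reading), "K" (3x3 intrinsics, pixels), "D" ([k1, k2, p1, p2, k3] as OpenCV has them; the pictures are not rectified), "world_from_camera" (4x4, takes a point from camera to world coordinates). Camera axes: x right, y up, looking along -z (the intrinsics and any distortion apply to the point x, -y, -z); pixel columns grow to the right and rows downward; lengths in mm; the calibration is good to about 2 mm. A picture is of the moment at which its call begins.
- r.sign_off(): hands the job in; it is judged then, once.
The state is a dict: "clock": time; "qpos": joint angles; "qvel": joint speeds; "joint_efforts": joint torques, N m; "eef_pos": TCP position; "tcp_rot": TCP orientation; "contact_force": force on the tool from outside, world axes, zero at the start; "wrist_torque": the same for the moment, N m; "opening": opening from 0.0 (shut) to 1.0 (fully open); "grasp_force": force on a finger pad.
Only numpy, scipy, OpenCV 4.12 (cv2) and the standard library are available. Lean on these libraries where they do the work, as an engineer would, in place of code of your own. Each camera call takes 0.05 s, during which the arm holds its last target. There are 200 camera calls.

## Working session

There is one attempt and no reset: what is moved stays moved. The work goes in short steps, Python scripts to look and compute and a shell command to move; the robot and the scene stay as the last step left them, time stands still between calls to the robot, and variables do not carry over. Pictures are saved under pics/ and viewed, at most 14 in all, crops included, and the job is handed in when it is done.

```bash
mkdir -p pics; python3 - <<'E'
from rig import r
import cv2,numpy as np
for n in ("top","scene"):
    f=r.grab_frame(n); cv2.imwrite(f"pics/{n}0.png",f["img"][:,:,::-1]); np.savez(f"{n}0.npz",**f); print(n,f["K"],f["D"],f["world_from_camera"])
print(r.sense(), r.grip_point_offset)
E
```

```text
top [[454.4409224    0.         320.79237802]
 [  0.         454.4409224  199.37314281]
 [  0.           0.           1.        ]] [-0.01656244  0.          0.          0.          0.        ] [[-9.30093929e-03  9.94666295e-01 -1.02725139e-01  4.24968626e+02]
 [-9.99925770e-01 -1.00600289e-02 -6.87390411e-03 -1.21359984e+01]
 [-7.87065860e-03  1.02653580e-01  9.94686028e-01  1.26023305e+03]
 [ 0.00000000e+00  0.00000000e+00  0.00000000e+00  1.00000000e+00]]
scene [[408.93808532   0.         316.93985837]
 [  0.         408.93808532 200.82745465]
 [  0.           0.           1.        ]] [-0.0791751  0.         0.         0.         0.       ] [[ 2.00713877e-01 -5.40225802e-01  8.17233151e-01  1.38377042e+03]
 [ 9.79597991e-01  1.02089268e-01 -1.73105623e-01 -1.76731646e+02]
 [ 1.00853896e-02  8.35304654e-01  5.49694843e-01  6.32035672e+02]
 [ 0.00000000e+00  0.00000000e+00  0.00000000e+00  1.00000000e+00]]
{'clock': 0.1, 'qpos': array([ 1.11457880e+00,  3.53573432e-01,  1.63404512e+00,  6.95227971e-05,
        1.15521229e+00, -2.40975982e-03]), 'qvel': array([-0.00076259, -0.00239855, -0.00164587, -0.00128404, -0.00036995,
       -0.001178  ]), 'joint_efforts': array([ 1.49525840e-03, -6.06364989e+01, -3.42813706e+01,  8.86457337e-05,
        3.94285118e-03, -2.16419573e-05]), 'eef_pos': array([273.77831068, 561.3392768 , 204.34645425]), 'tcp_rot': array([-3.14035462e+00, -6.65538167e-05,  2.68775674e+00]), 'contact_force': array([-0.66701275,  0.39789882,  0.90756062]), 'wrist_torque': array([ 0.01792866, -0.0537098 , -0.02027721]), 'grasp_force': 0.0, 'opening': 0.9984232041623405} 18.700000000000003
```

View pics/top0.png

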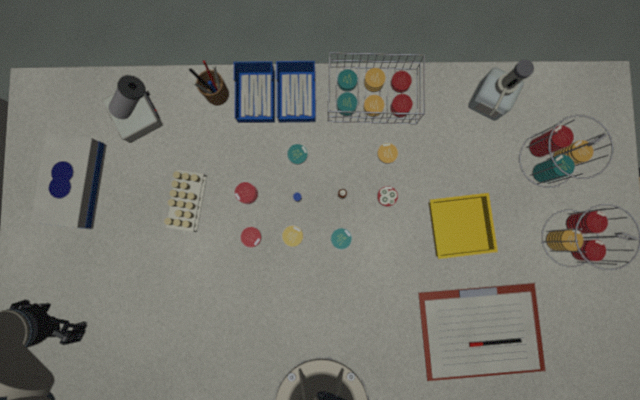

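View pics/scene0.png

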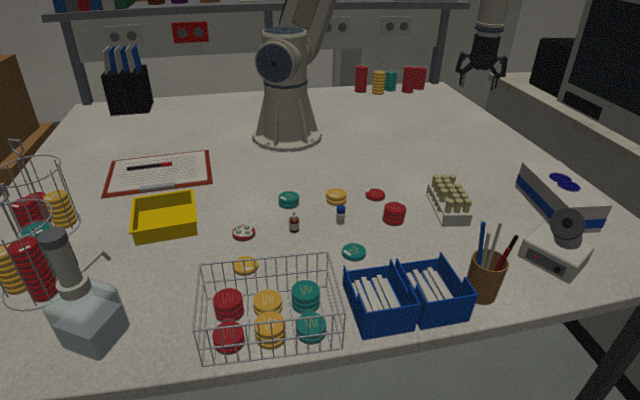

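The top view shows: the red stack (246,193), red single (250,237), cream stack (292,236), teal stack (341,238), teal single (297,154), cream single (387,153), mouldy dish (387,196), vial (297,197), dropper (342,193) and tray (463,226). I told stacks from singles by the scene view, and will check that by depth.

```bash
cat > h.py <<'E'
import numpy as np,cv2
def world(f,us,vs,zplane=None):
    """pixels -> world, by depth or by intersection with plane z"""
    p=cv2.undistortPoints(np.float64(np.c_[us,vs]).reshape(-1,1,2),f["K"],f["D"]).reshape(-1,2)
    T=f["world_from_camera"]; d=np.c_[p[:,0],-p[:,1],-np.ones(len(p))]
    if zplane is None: s=f["range_z"][np.int32(np.round(vs)),np.int32(np.round(us))]
    else: s=(zplane-T[2,3])/(d@T[2,:3])
    return (d*np.reshape(s,(-1,1)))@T[:3,:3].T+T[:3,3]
E
python3 - <<'E'
import numpy as np,cv2
from h import world
f=dict(np.load("top0.npz"))
hsv=cv2.cvtColor(f["img"],cv2.COLOR_RGB2HSV)
N=dict(redstack=(246,193,45),red=(250,237,15),creamstack=(292,236,30),tealstack=(341,238,30),teal=(297,154,15),cream=(387,153,15),mould=(387,196,15),vial=(297,197,49),drop=(342,193,56),)
for n,(u,v,h) in N.items():
    w=17; U,V=np.meshgrid(np.arange(u-w,u+w+1),np.arange(v-w,v+w+1)); U=U.ravel();V=V.ravel()
    P=world(f,U,V)
    zt=np.percentile(P[:,2],97)
    z0=np.median(P[P[:,2]<7][:,2])
    m=P[:,2]>max(h-6,h*.6)
    q=np.c_[U[m],V[m]].astype(np.float32); (c,R)=cv2.minEnclosingCircle(q)
    Q=world(f,[q[:,0].mean()],[q[:,1].mean()],h)[0]; Q2=world(f,[c[0]],[c[1]],h)[0]
    print(n,"top",zt.round(1),"bench",z0.round(1),"n",m.sum(),"mean",Q.round(1),"circ",Q2.round(1),"diam",(2*R*1225/454).round(),'area diam',round(2*np.sqrt(m.sum()/np.pi)*(1260-h)/454,1))
U,V=np.meshgrid(np.arange(415,512),np.arange(180,270));P=world(f,U.ravel(),V.ravel());m=(P[:,2]>38)&(P[:,2]<55)
rc=cv2.minAreaRect(P[m][:,:2].astype(np.float32));print("tray",rc)
im=cv2.resize(f["img"][130:260,210:430],None,fx=3.6,fy=3.6,interpolation=cv2.INTER_CUBIC);cv2.imwrite("pics/crop.png",im[:,:,::-1])
E
```

```text
Traceback (most recent call last):
AttributeError: 'float' object has no attribute 'round'
```

```bash
cat > m.py <<'E'
import numpy as np,cv2
from h import world
f=dict(np.load("top0.npz"))
N=dict(redstack=(246,193,45),red=(250,237,15),creamstack=(292,236,30),tealstack=(341,238,30),teal=(297,154,15),cream=(387,153,15),mould=(387,196,15),vial=(297,197,49),drop=(342,193,56),)
for n,(u,v,h) in N.items():
    w=17; U,V=np.meshgrid(np.arange(u-w,u+w+1),np.arange(v-w,v+w+1)); U=U.ravel();V=V.ravel()
    P=world(f,U,V)
    zt=np.percentile(P[:,2],85); z0=np.median(P[P[:,2]<7][:,2])
    m=P[:,2]>max(h-6,h*.6)
    q=np.c_[U[m],V[m]].astype(np.float32); (c,R)=cv2.minEnclosingCircle(q)
    Q=world(f,[q[:,0].mean()],[q[:,1].mean()],h)[0]; Q2=world(f,[c[0]],[c[1]],h)[0]
    print(n,"top %.1f bench %.1f n %d"%(zt,z0,m.sum()),"mean",Q.round(1),"circ",Q2.round(1),"areadiam %.1f"%(2*np.sqrt(m.sum()/np.pi)*(1260-h)/454))
U,V=np.meshgrid(np.arange(415,512),np.arange(180,270));P=world(f,U.ravel(),V.ravel());m=(P[:,2]>38)&(P[:,2]<55)
print("tray",cv2.minAreaRect(P[m][:,:2].astype(np.float32)))
im=cv2.resize(f["img"][130:260,210:430],None,fx=3.6,fy=3.6,interpolation=cv2.INTER_CUBIC);cv2.imwrite("pics/crop.png",im[:,:,::-1])
E
python3 m.py
```

```text
redstack top 45.6 bench 0.3 n 395 mean [573.2 203.5  45. ] circ [580.9 206.6  45. ] areadiam 60.0
red top 15.4 bench 0.1 n 386 mean [452.8 192.   15. ] circ [442.2 197.1  15. ] areadiam 60.8
creamstack top 30.3 bench 0.2 n 389 mean [454.4  75.7  30. ] circ [453.6  66.7  30. ] areadiam 60.3
tealstack top 30.1 bench -0.1 n 385 mean [445.4 -55.9  30. ] circ [433.5 -50.1  30. ] areadiam 60.0
teal top 15.6 bench 0.2 n 370 mean [683.5  62.9  15. ] circ [686.   77.4  15. ] areadiam 59.5
cream top 15.4 bench 0.1 n 379 mean [ 683.2 -190.2   15. ] circ [ 682.7 -197.3   15. ] areadiam 60.2
mould top 14.9 bench -0.2 n 375 mean [ 562.  -186.6   15. ] circ [ 562.3 -191.2   15. ] areadiam 59.9
vial top 3.5 bench 0.0 n 62 mean [557.8  61.7  49. ] circ [555.2  67.4  49. ] areadiam 23.7
drop top 3.6 bench -0.1 n 17 mean [566.3 -63.7  56. ] circ [555.5 -55.6  56. ] areadiam 12.3
tray ((476.9970703125, -383.7293395996094), (160.36727905273438, 162.25936889648438), 6.0131049156188965)
```

View pics/crop.png

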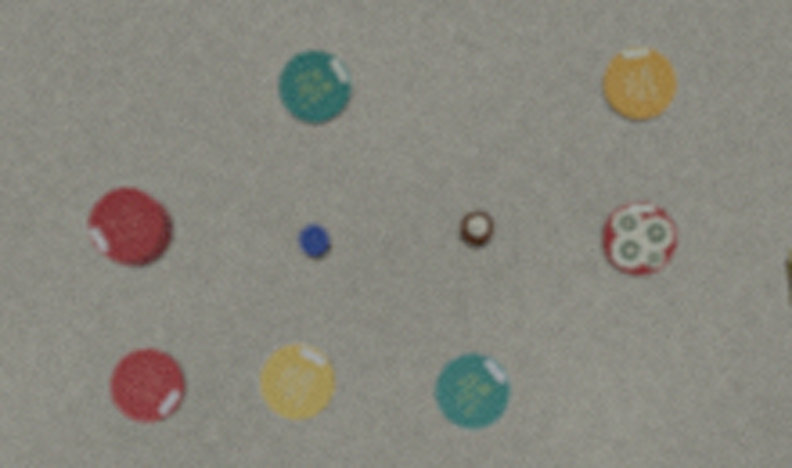

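The crop shows every dish lying flat. Measured top heights are 45/30/30 mm for the stacks and 15 mm for the singles, all with areas matching 60 mm discs, so the identification holds. First move: over the red single, fingers closing along world y.

```bash
python3 -m creep '0 0 -26 -0.3227 -0.2536 0.09 0;0 0 -26 -0.3227 -0.2536 0.09 0;0 0 -26 -0.3227 -0.2536 0.09 0;0 0 -26 -0.3227 -0.2536 0.09 0;0 0 -26 -0.3227 -0.2536 0.09 0;0 0 -26 -0.3227 -0.2536 0.09 0;0 0 -26 -0.3227 -0.2536 0.09 0;0 0 -26 -0.3227 -0.2536 0.09 0' 25
```

```text
clock: 1.1
eef_pos: [453.1, 189.6, 114.1]
tcp_rot: [-3.141, -0.002, 3.138]
contact_force: [-0.8, 0.1, 1.3]
opening: 1.0
grasp_force: 0.0
```

```bash
cat > w.py <<'E'
import sys,numpy as np,cv2
from rig import r
from h import world
h=float(sys.argv[1]); n=sys.argv[2]; zmin=float(sys.argv[3]) if len(sys.argv)>3 else h-5
f=r.grab_frame("wrist"); cv2.imwrite(f"pics/{n}.png",f["img"][:,:,::-1])
V,U=np.mgrid[0:400:2,0:640:2]; U=U.ravel();V=V.ravel()
P=world(f,U,V); ok=(f["range_z"][V,U]>0)&(abs(P[:,2]-h)<4)
m=np.zeros((400,640),np.uint8); m[V[ok],U[ok]]=255; m=cv2.dilate(m,np.ones((3,3)))
k,l,s,c=cv2.connectedComponentsWithStats(m)
for i in range(1,k):
    if s[i,4]>1500:
        Q=P[ok&(l[V,U]==i)]; (cc,R)=cv2.minEnclosingCircle(Q[:,:2].astype(np.float32))
        print(s[i,4],"mean",Q.mean(0).round(1),"circ",np.round(cc,1),"R %.1f"%R)
print(r.sense()["eef_pos"].round(1))
E
python3 w.py 15 w1
```

```text
4173 mean [450.2 190.4  14.7] circ [451.2 190.5] R 30.1
[452.9 191.1 114.5]
```

View pics/w1.png

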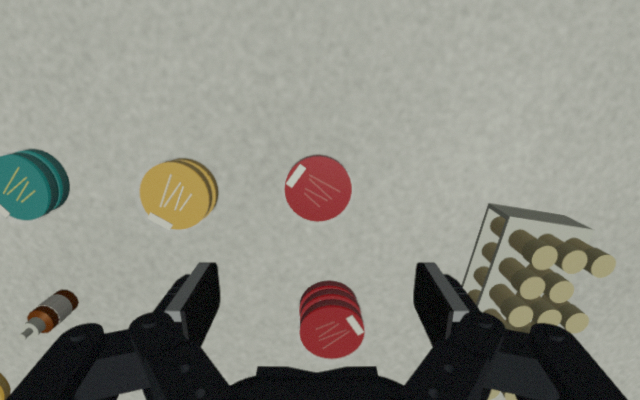

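The wrist view shows the red single at (318,187), between the open fingers in y. Its measured centre (451,190.5) agrees with the top camera to 2 mm. Descending and gripping.

```bash
python3 -m creep '0 0 0 0.001 0 0.055 0;0 0 0 0.001 0 0.095 0;0 0 0 0.001 0 0.1145 0;0 0 0 0.001 0 0.1145 0;0 0 0 0.001 0 0.1145 255;0 0 0 0.001 0 0.1145 255;0 0 0 0.001 0 0.1145 255;0 0 0 0.001 0 0.1145 255' 25; python3 -m creep '0 0 0 0 0 0 255;0 0 0 0 0 0 255'
```

```text
clock: 2.15
eef_pos: [452.1, 192.4, 0.9]
tcp_rot: [3.141, 0.001, 3.141]
contact_force: [-0.5, -0.0, -0.1]
opening: 0.146
grasp_force: 0.0
clock: 2.4
eef_pos: [451.9, 192.3, 0.5]
tcp_rot: [3.142, 0.0, 3.141]
contact_force: [0.6, -0.4, 0.2]
opening: -0.004
grasp_force: 0.0
```

```bash
python3 w.py 15 w2
```

```text
7326 mean [442.3 190.1  14.8] circ [451.1 190.5] R 30.2
[451.8 192.3   0.5]
```

View pics/w2.png

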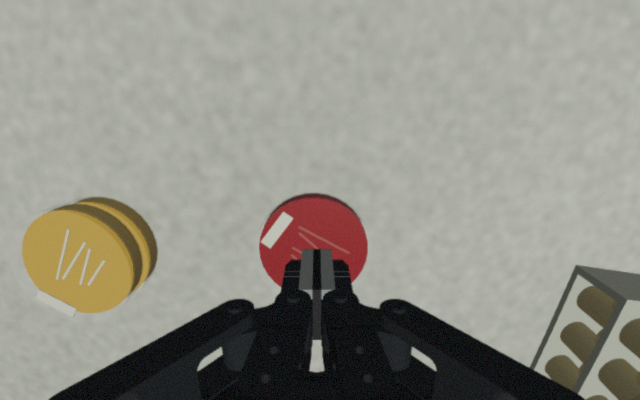

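```bash
python3 - <<'E'
from rig import r
from h import world
import numpy as np
f=r.grab_frame("wrist")
for u in (290,300,308,318,326,345):
    vs=np.arange(250,300,6); P=world(f,np.full(len(vs),u),vs); print(u,P.round(0).tolist())
print(r.sense()["opening"],r.sense()["contact_force"],r.sense()["joint_efforts"])
E
```

```text
290 [[449.0, 179.0, 14.0], [452.0, 179.0, 15.0], [445.0, 181.0, 35.0], [444.0, 181.0, 42.0], [444.0, 181.0, 46.0], [445.0, 182.0, 51.0], [445.0, 182.0, 55.0], [438.0, 183.0, 70.0], [438.0, 184.0, 73.0]]
300 [[449.0, 184.0, 15.0], [452.0, 184.0, 15.0], [444.0, 185.0, 37.0], [441.0, 186.0, 48.0], [440.0, 186.0, 54.0], [440.0, 186.0, 59.0], [441.0, 186.0, 62.0], [440.0, 187.0, 67.0], [440.0, 187.0, 70.0]]
308 [[440.0, 189.0, 32.0], [440.0, 189.0, 38.0], [441.0, 189.0, 43.0], [441.0, 189.0, 48.0], [441.0, 189.0, 53.0], [440.0, 189.0, 59.0], [440.0, 189.0, 63.0], [442.0, 189.0, 64.0], [440.0, 189.0, 71.0]]
318 [[440.0, 193.0, 32.0], [441.0, 193.0, 37.0], [440.0, 193.0, 44.0], [441.0, 193.0, 48.0], [441.0, 193.0, 53.0], [441.0, 193.0, 58.0], [441.0, 193.0, 62.0], [441.0, 193.0, 65.0], [445.0, 193.0, 63.0]]
326 [[440.0, 197.0, 32.0], [440.0, 196.0, 38.0], [441.0, 196.0, 43.0], [440.0, 196.0, 49.0], [441.0, 196.0, 53.0], [440.0, 196.0, 59.0], [440.0, 196.0, 63.0], [442.0, 196.0, 64.0], [440.0, 196.0, 71.0]]
345 [[449.0, 207.0, 15.0], [452.0, 207.0, 15.0], [445.0, 205.0, 36.0], [445.0, 204.0, 41.0], [445.0, 204.0, 46.0], [444.0, 204.0, 51.0], [444.0, 203.0, 56.0], [438.0, 202.0, 70.0], [438.0, 202.0, 74.0]]
-0.003163906308269505 [0.44411052 0.1691683  0.12897267] [-2.70390199e-03 -5.27102745e+01 -1.93275064e+01 -1.47025560e-06
  1.47085331e-03  1.63351124e-04]
```

The fingers closed above the dish, which has not moved. By the wrist depth, the shut tips sit at z≈30 although the reported TCP is z≈0.5, so the real tips are about 29 mm short of the stated TCP. I'll open and measure the open tip height before going lower.

```bash
python3 -m creep '0 0 0 0 0 0 0;0 0 0 0 0 0 0;0 0 0 0 0 0 0;0 0 0 0 0 0 0;0 0 0 0 0 0 0;0 0 0 0 0 0 0'
cat > tips.py <<'E'
from rig import r
from h import world
import numpy as np
f=r.grab_frame("wrist"); e=r.sense()["eef_pos"]
V,U=np.mgrid[200:400,80:560]; U=U.ravel();V=V.ravel(); P=world(f,U,V)
m=(abs(P[:,0]-e[0])<16)&(abs(P[:,1]-e[1])<60)&(f["img"][V,U].max(1)<130)&(f["img"][V,U].astype(int).ptp(1)<35 if hasattr(np.ndarray,'ptp') else np.ptp(f["img"][V,U].astype(int),axis=1)<35)
for s in (1,-1):
    Q=P[m&(np.sign(P[:,1]-e[1])==s)&(P[:,2]>e[2]+10)]; i=np.argsort(Q[:,2])[:300:20]; print(s,len(Q),Q[i].round(0).tolist())
print(e.round(1),r.sense()["opening"],r.sense()["contact_force"].round(1))
E
python3 tips.py
```

```text
clock: 3.25
eef_pos: [451.9, 192.3, 0.5]
tcp_rot: [-3.142, 0.0, -3.142]
contact_force: [-0.3, -1.1, -0.2]
opening: 1.002
grasp_force: 0.0Traceback (most recent call last):
  File "tips.py", line 6, in <module>
    m=(abs(P[:,0]-e[0])<16)&(abs(P[:,1]-e[1])<60)&(f["img"][V,U].max(1)<130)&(f["img"][V,U].astype(int).ptp(1)<35 if hasattr(np.ndarray,'ptp') else np.ptp(f["img"][V,U].astype(int),axis=1)<35)
                                                                              ^^^^^^^^^^^^^^^^^^^^^^^^^^^^^
AttributeError: `ptp` was removed from the ndarray class in NumPy 2.0. Use np.ptp(arr, ...) instead.
```

```bash
sed -i 's/&(f\["img"\]\[V,U\].astype(int).ptp.*$//' tips.py; python3 tips.py
```

```text
1 9491 [[457.0, 235.0, 39.0], [461.0, 235.0, 41.0], [452.0, 235.0, 41.0], [456.0, 235.0, 42.0], [444.0, 235.0, 43.0], [447.0, 235.0, 43.0], [449.0, 235.0, 44.0], [441.0, 236.0, 44.0], [455.0, 235.0, 44.0], [442.0, 235.0, 45.0], [440.0, 236.0, 45.0], [444.0, 235.0, 45.0], [441.0, 237.0, 46.0], [457.0, 235.0, 46.0], [458.0, 235.0, 47.0]]
-1 9500 [[453.0, 149.0, 40.0], [462.0, 150.0, 41.0], [453.0, 150.0, 42.0], [456.0, 150.0, 42.0], [462.0, 150.0, 43.0], [449.0, 150.0, 44.0], [460.0, 150.0, 44.0], [441.0, 147.0, 45.0], [440.0, 148.0, 45.0], [453.0, 150.0, 45.0], [440.0, 146.0, 46.0], [446.0, 150.0, 46.0], [447.0, 150.0, 46.0], [457.0, 150.0, 47.0], [458.0, 150.0, 47.0]]
[451.8 192.4   0.5] 0.9977672520868258 [0.6 0.7 0.9]
```

Open tips are at eef+42, which is the expected 13 mm above the shut height, so the 29 mm offset is confirmed. Lowering 29 mm puts the tips about 5 mm above the bench at 60 mm opening.

```bash
python3 -m creep '0 0 0 0.0005 -0.001 0.015 0;0 0 0 0.0005 -0.001 0.029 0;0 0 0 0.0005 -0.001 0.029 0;0 0 0 0.0005 -0.001 0.029 255;0 0 0 0.0005 -0.001 0.029 255;0 0 0 0.0005 -0.001 0.029 255;0 0 0 0.0005 -0.001 0.029 255' 25
```

```text
clock: 4.22
eef_pos: [451.6, 191.5, -28.2]
tcp_rot: [3.141, 0.001, -3.142]
contact_force: [0.9, 0.1, 3.0]
opening: 0.689
grasp_force: 27.1
```

Gripped at about 59 mm with 27 N. Lifting, then moving over the red stack (573, 203.5).

```bash
python3 -m creep '0 0 0 0 0 -0.03 255;0 0 0 0 0 -0.08 255;0 0 0 0 0 -0.11 255;0 0 0 -0.05 0.005 -0.11 255;0 0 0 -0.1 0.01 -0.11 255;0 0 0 -0.1205 0.011 -0.11 255;0 0 0 -0.1205 0.011 -0.11 255;0 0 0 -0.1205 0.011 -0.11 255'; python3 - <<'E'
from rig import r
import cv2
f=r.grab_frame("wrist"); cv2.imwrite("pics/w3.png",f["img"][:,:,::-1])
E
```

```text
clock: 5.22
eef_pos: [570.5, 202.1, 81.0]
tcp_rot: [-3.141, -0.002, 3.142]
contact_force: [-0.1, 0.9, -0.3]
opening: 0.693
grasp_force: 27.3
```

View pics/w3.png

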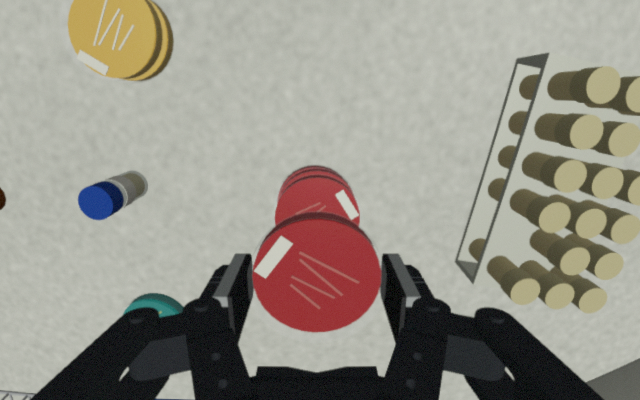

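The wrist view shows the red dish held level at (317,270), with the stack just below it at (317,205). Descending part way and reading the settled pose.

```bash
python3 -m creep '0 0 0 0 0 0.025 255;0 0 0 0 0 0.05 255;0 0 0 0 0 0.05 255;0 0 0 0 0 0.05 255;0 0 0 0 0 0.05 255'
```

```text
clock: 5.9
eef_pos: [572.5, 202.6, 32.7]
tcp_rot: [3.141, 0.002, -3.141]
contact_force: [-0.8, -0.3, -0.0]
opening: 0.69
grasp_force: 27.3
```

```bash
python3 -m creep '0 0 0 0 0 0.008 255;0 0 0 0 0 0.012 255;0 0 0 0 0 0.0155 255;0 0 0 0 0 0.0155 255;0 0 0 0 0 0.0155 255;0 0 0 0 0 0.0155 255'
```

```text
clock: 6.65
eef_pos: [571.7, 202.3, 16.8]
tcp_rot: [-3.141, -0.0, 3.142]
contact_force: [-4.5, -0.5, 11.2]
opening: 0.691
grasp_force: 28.3
```

Landed, with about 11 N. Opening and rising.

```bash
python3 -m creep '0 0 0 0 0 -0.0005 60;0 0 0 0 0 -0.0005 30;0 0 0 0 0 -0.0005 0;0 0 0 0 0 -0.0005 0;0 0 0 0 0 -0.02 0;0 0 0 0 0 -0.06 0;0 0 0 0 0 -0.1 0;0 0 0 0 0 -0.12 0'; python3 w.py 60 w4
```

```text
clock: 7.65
eef_pos: [573.2, 202.8, 139.9]
tcp_rot: [3.14, 0.004, 3.142]
contact_force: [0.9, -0.1, 0.2]
opening: 1.002
grasp_force: 0.0
4729 mean [570.3 202.2  59.7] circ [571.4 202.1] R 30.2
[574.1 203.2 141.8]
```

View pics/w4.png

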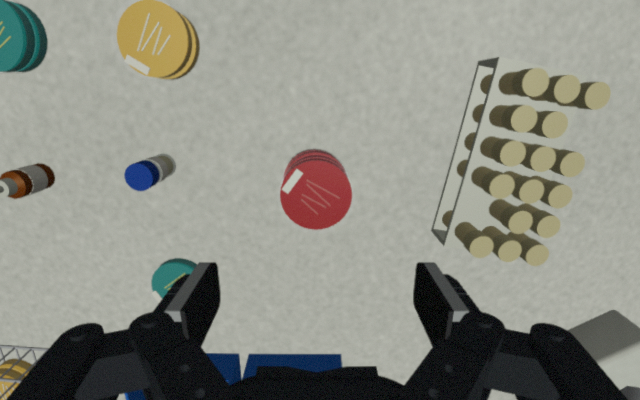

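The red dish sits squarely on its stack (wrist view (316,190); top centre (571.4,202.1), z 60). Next: over the teal single (683,62).

```bash
python3 -m creep '0 0 0 -0.0365 -0.047 0 0;0 0 0 -0.073 -0.094 0.02 0;0 0 0 -0.1084 -0.141 0.05 0;0 0 0 -0.1084 -0.141 0.08 0;0 0 0 -0.1084 -0.141 0.08 0;0 0 0 -0.1084 -0.141 0.08 0;0 0 0 -0.1084 -0.141 0.08 0'; python3 w.py 15 w5
```

```text
clock: 8.57
eef_pos: [681.0, 62.3, 57.9]
tcp_rot: [3.141, 0.002, -3.141]
contact_force: [-0.1, 0.8, 0.2]
opening: 1.005
grasp_force: 0.0
6169 mean [680.6  61.4  14.8] circ [681.9  61.8] R 30.3
[681.   62.2  57.8]
```

```bash
python3 -m creep '0 0 0 -0.001 0 0.045 0;0 0 0 -0.001 0 0.075 0;0 0 0 -0.001 0 0.086 0;0 0 0 -0.001 0 0.086 0;0 0 0 -0.001 0 0.086 255;0 0 0 -0.001 0 0.086 255;0 0 0 -0.001 0 0.086 255;0 0 0 -0.001 0 0.086 255' 25
```

```text
clock: 9.62
eef_pos: [682.4, 61.5, -28.3]
tcp_rot: [3.141, 0.002, 3.141]
contact_force: [-1.0, 1.0, 6.4]
opening: 0.691
grasp_force: 26.4
```

Gripped. Lifting 125 mm, then moving to the teal stack (444.5,-57).

```bash
python3 -m creep '0 0 0 0 0 -0.04 255;0 0 0 0 0 -0.09 255;0 0 0 0 0 -0.125 255;0 0 0 0.05 -0.025 -0.125 255;0 0 0 0.1 -0.05 -0.125 255;0 0 0 0.15 -0.075 -0.125 255;0 0 0 0.2 -0.1 -0.125 255;0 0 0 0.238 -0.1185 -0.125 255';python3 -m creep '0 0 0 0 0 0 255;0 0 0 0 0 0.03 255;0 0 0 0 0 0.06 255;0 0 0 0 0 0.08 255;0 0 0 0 0 0.08 255;0 0 0 0 0 0.08 255'
```

```text
clock: 10.62
eef_pos: [441.3, -57.9, 95.5]
tcp_rot: [-3.141, 0.001, 3.141]
contact_force: [1.4, 0.0, -0.9]
opening: 0.688
grasp_force: 27.6
clock: 11.38
eef_pos: [444.5, -57.1, 15.7]
tcp_rot: [-3.141, 0.001, -3.141]
contact_force: [0.1, -0.2, -0.5]
opening: 0.688
grasp_force: 27.6
```

```bash
python3 -m creep '0 0 0 0 0 0.006 255;0 0 0 0 0 0.011 255;0 0 0 0 0 0.0138 255;0 0 0 0 0 0.0138 255;0 0 0 0 0 0.0138 255;0 0 0 0 0 0.0138 255'
```

```text
clock: 12.12
eef_pos: [443.2, -57.2, 1.2]
tcp_rot: [-3.142, -0.0, 3.142]
contact_force: [-0.0, 0.4, -0.5]
opening: 0.691
grasp_force: 28.6
```

```bash
python3 -m creep '0 0 0 -0.001 0 0.0008 255;0 0 0 -0.001 0 0.0015 255;0 0 0 -0.001 0 0.0015 255'
```

```text
clock: 12.5
eef_pos: [443.3, -57.1, 0.8]
tcp_rot: [3.141, -0.002, 3.142]
contact_force: [-9.4, -1.2, 28.8]
opening: 0.689
grasp_force: 31.2
```

```bash
python3 -m creep '0 0 0 0 0 -0.001 255;0 0 0 0 0 -0.001 60;0 0 0 0 0 -0.001 30;0 0 0 0 0 -0.001 0;0 0 0 0 0 -0.001 0;0 0 0 0 0 -0.03 0;0 0 0 0 0 -0.08 0;0 0 0 0 0 -0.12 0'; python3 w.py 45 w6
```

```text
clock: 13.5
eef_pos: [444.3, -57.2, 121.2]
tcp_rot: [-3.142, 0.0, 3.142]
contact_force: [1.1, 0.1, -0.0]
opening: 1.002
grasp_force: 0.0
4841 mean [442.3 -57.4  44.7] circ [443.2 -57.3] R 29.9
2044 mean [ 501.9 -309.    44.5] circ [ 491.6 -326.8] R 63.2
[447.  -57.5 125.5]
```

View pics/w6.png

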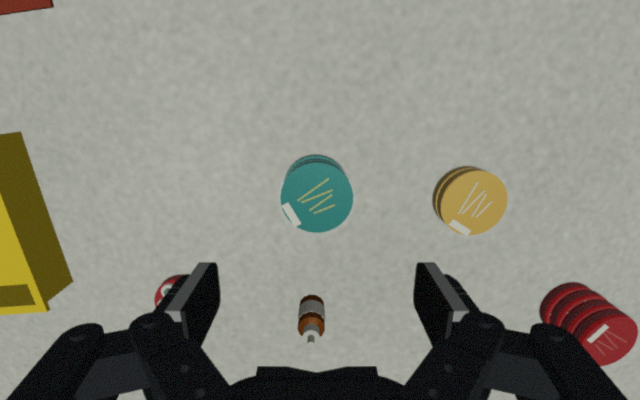

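Teal is flat and square on its stack (wrist view (316,193)), and the red stack still stands at (590,325). Next: the cream single.

```bash
python3 -m creep '0 0 0 -0.047 -0.0267 0 0;0 0 0 -0.094 -0.0534 0 0;0 0 0 -0.141 -0.08 0 0;0 0 0 -0.188 -0.107 0.02 0;0 0 0 -0.235 -0.1335 0.05 0;0 0 0 -0.235 -0.1335 0.065 0;0 0 0 -0.235 -0.1335 0.065 0;0 0 0 -0.235 -0.1335 0.065 0'; python3 w.py 15 w7
```

```text
clock: 14.55
eef_pos: [678.7, -190.2, 55.4]
tcp_rot: [3.142, 0.0, -3.141]
contact_force: [-0.1, -0.2, 0.2]
opening: 0.995
grasp_force: 0.0
6935 mean [ 567.1 -188.3   14.8] circ [ 561.2 -188.1] R 29.9
6233 mean [ 680.5 -191.3   14.7] circ [ 681.9 -191.2] R 30.2
[ 679.1 -190.2   56. ]
```

```bash
python3 -m creep '0 0 0 -0.0025 -0.0008 0.045 0;0 0 0 -0.0025 -0.0008 0.073 0;0 0 0 -0.0025 -0.0008 0.084 0;0 0 0 -0.0025 -0.0008 0.084 0;0 0 0 -0.0025 -0.0008 0.084 255;0 0 0 -0.0025 -0.0008 0.084 255;0 0 0 -0.0025 -0.0008 0.084 255;0 0 0 -0.0025 -0.0008 0.084 255' 25
```

```text
clock: 15.6
eef_pos: [682.8, -191.7, -27.4]
tcp_rot: [-3.141, 0.002, -3.142]
contact_force: [-0.5, 1.1, 5.2]
opening: 0.689
grasp_force: 26.0
```

Gripped. Lifting and carrying to the cream stack (453,74.6).

```bash
python3 -m creep '0 0 0 0 0 -0.05 255;0 0 0 0 0 -0.1 255;0 0 0 0 0 -0.125 255;0 0 0 0.03 0.035 -0.125 255;0 0 0 0.065 0.075 -0.125 255;0 0 0 0.1 0.116 -0.125 255;0 0 0 0.135 0.156 -0.125 255;0 0 0 0.165 0.191 -0.125 255';python3 -m creep '0 0 0 0.033 0.038 0 255;0 0 0 0.065 0.0753 0 255;0 0 0 0.065 0.0753 0.03 255;0 0 0 0.065 0.0753 0.06 255;0 0 0 0.065 0.0753 0.08 255;0 0 0 0.065 0.0753 0.08 255;0 0 0 0.065 0.0753 0.08 255'
```

```text
clock: 16.6
eef_pos: [515.8, 0.7, 96.6]
tcp_rot: [3.141, 0.002, 3.142]
contact_force: [0.6, 0.5, -0.5]
opening: 0.692
grasp_force: 27.5
clock: 17.48
eef_pos: [452.5, 74.9, 16.7]
tcp_rot: [3.141, 0.001, 3.142]
contact_force: [0.3, -0.1, -0.8]
opening: 0.688
grasp_force: 27.5
```

```bash
python3 -m creep '0 0 0 -0.0005 0 0.007 255;0 0 0 -0.0005 0 0.012 255;0 0 0 -0.0005 0 0.0145 255;0 0 0 -0.0005 0 0.0145 255;0 0 0 -0.0005 0 0.0145 255'
```

```text
clock: 18.1
eef_pos: [452.6, 74.9, 1.6]
tcp_rot: [3.141, 0.001, 3.141]
contact_force: [-1.5, -0.4, 7.9]
opening: 0.687
grasp_force: 29.7
```

```bash
python3 -m creep '0 0 0 0 0 -0.0003 60;0 0 0 0 0 -0.0005 30;0 0 0 0 0 -0.0005 0;0 0 0 0 0 -0.0005 0;0 0 0 0 0 -0.03 0;0 0 0 0 0 -0.08 0;0 0 0 0 0 -0.13 0;0 0 0 0 0 -0.13 0'; python3 w.py 45 w8
```

```text
clock: 19.1
eef_pos: [454.9, 75.3, 134.7]
tcp_rot: [3.14, 0.007, 3.142]
contact_force: [0.2, -0.3, -0.0]
opening: 0.998
grasp_force: 0.0
4454 mean [442.5 -56.4  44.9] circ [443.7 -57.2] R 30.5
4463 mean [450.2  74.8  44.7] circ [451.3  75.1] R 30.1
[453.4  75.  132.7]
```

View pics/w8.png

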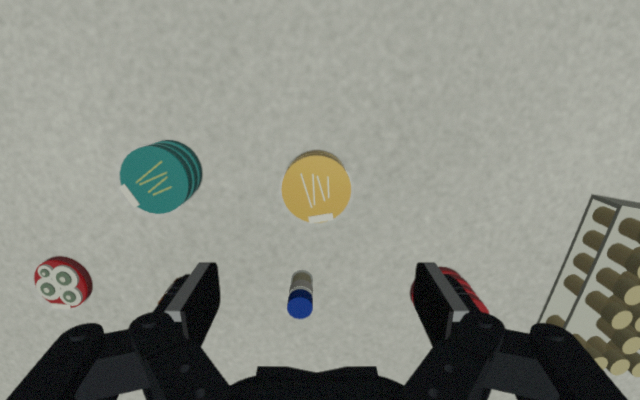

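Cream is square on its stack (wrist view (316,187)), and teal and the vial are intact. All three are let go, so now the mouldy dish (561.5,-188).

```bash
python3 -m creep '0 0 0 -0.0216 -0.0527 0 0;0 0 0 -0.043 -0.105 0 0;0 0 0 -0.065 -0.158 0 0;0 0 0 -0.087 -0.211 0.01 0;0 0 0 -0.108 -0.2633 0.04 0;0 0 0 -0.108 -0.2633 0.075 0;0 0 0 -0.108 -0.2633 0.075 0;0 0 0 -0.108 -0.2633 0.075 0'; python3 w.py 15 w9
```

```text
clock: 20.15
eef_pos: [559.8, -187.9, 56.1]
tcp_rot: [3.141, -0.001, -3.141]
contact_force: [0.9, -0.4, 0.7]
opening: 0.999
grasp_force: 0.0
1667 mean [ 481.4 -308.6   15. ] circ [ 484.6 -308.3] R 57.2
6287 mean [ 559.1 -188.2   14.7] circ [ 560.5 -188.3] R 30.2
[ 560.6 -188.    57. ]
```

```bash
python3 -m creep '0 0 0 0 0 0.045 0;0 0 0 0 0 0.073 0;0 0 0 0 0 0.085 0;0 0 0 0 0 0.085 0;0 0 0 0 0 0.085 255;0 0 0 0 0 0.085 255;0 0 0 0 0 0.085 255;0 0 0 0 0 0.085 255' 25; python3 -m creep '0 0 0 0 0 -0.05 255;0 0 0 0 0 -0.1 255;0 0 0 0 0 -0.14 255;0 0 0 0 0 -0.14 255'
```

```text
clock: 21.2
eef_pos: [561.3, -188.7, -27.2]
tcp_rot: [-3.141, 0.002, 3.142]
contact_force: [-1.1, 0.7, 6.3]
opening: 0.69
grasp_force: 25.7
clock: 21.7
eef_pos: [562.9, -189.4, 115.6]
tcp_rot: [-3.139, 0.007, 3.142]
contact_force: [0.4, 0.8, 0.8]
opening: 0.691
grasp_force: 27.7
```

```bash
python3 -m creep '0 0 0 0.022 -0.05 0 255;0 0 0 0.043 -0.1 0 255;0 0 0 0.065 -0.15 0 255;0 0 0 0.085 -0.1955 0 255;0 0 0 0.085 -0.1955 0 255;0 0 0 0.085 -0.1955 0 255'; python3 - <<'E'
from rig import r
import cv2
f=r.grab_frame("wrist"); cv2.imwrite("pics/w10.png",f["img"][:,:,::-1]); print(r.sense()["eef_pos"])
E
```

```text
clock: 22.45
eef_pos: [474.8, -383.4, 110.5]
tcp_rot: [3.141, -0.001, 3.141]
contact_force: [-0.3, 0.6, -0.1]
opening: 0.69
grasp_force: 27.7
[ 475.19247208 -382.98667078  110.67729383]
```

View pics/w10.png

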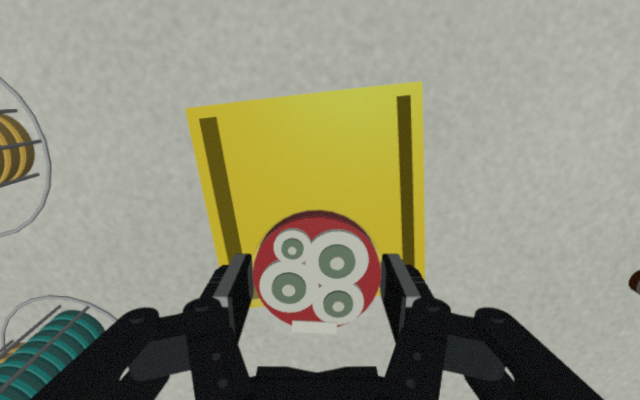

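The held mouldy dish (317,268) is centred over the tray (187–423 px wide). The fingers have about 14 mm clearance to the walls. Lowering.

```bash
python3 -m creep '0 0 0 0 0 0.05 255;0 0 0 0 0 0.09 255;0 0 0 0 0 0.115 255;0 0 0 0 0 0.125 255;0 0 0 0 0 0.132 255;0 0 0 0 0 0.1335 255;0 0 0 0 0 0.1335 255;0 0 0 0 0 0.1335 255'
```

```text
clock: 23.5
eef_pos: [475.6, -384.3, -21.6]
tcp_rot: [-3.141, 0.001, 3.141]
contact_force: [-0.7, -0.1, -0.0]
opening: 0.693
grasp_force: 27.7
```

```bash
python3 -m creep '0 0 0 0 0 0.001 255;0 0 0 0 0 0.002 255;0 0 0 0 0 0.002 255;0 0 0 0 0 0.002 255'
```

```text
clock: 24.0
eef_pos: [475.3, -384.1, -24.1]
tcp_rot: [-3.141, 0.0, -3.142]
contact_force: [0.2, 0.9, 2.9]
opening: 0.69
grasp_force: 28.0
```

Light contact with the tray floor. Releasing and rising.

```bash
python3 -m creep '0 0 0 0 0 0 60;0 0 0 0 0 0 30;0 0 0 0 0 0 0;0 0 0 0 0 0 0;0 0 0 0 0 -0.03 0;0 0 0 0 0 -0.08 0;0 0 0 0 0 -0.14 0;0 0 0 0 0 -0.19 0';python3 -m creep '0 0 0 0.06 0 -0.02 0;0 0 0 0.12 0 -0.02 0;0 0 0 0.12 0 -0.02 0;0 0 0 0.12 0 -0.02 0'; sed -i 's/f=dict.*/from rig import r\nf=r.grab_frame("top"); np.savez("top1.npz",**f)/;s/crop.png/crop2.png/;s/210:430/210:510/;s/3.6/2.6/g' m.py
sed -i 's/^N=.*/N=dict(redstack=(246,193,60),creamstack=(292,236,45),tealstack=(341,238,45),vial=(297,197,49),drop=(342,193,56),mould=(463,226,18))/' m.py; python3 m.py
```

```text
clock: 25.0
eef_pos: [475.4, -384.1, 168.0]
tcp_rot: [-3.141, 0.001, 3.142]
contact_force: [0.7, 0.1, -1.0]
opening: 0.998
grasp_force: 0.0
clock: 25.5
eef_pos: [355.5, -384.3, 186.1]
tcp_rot: [-3.141, 0.001, 3.141]
contact_force: [-0.7, -0.7, 0.2]
opening: 1.002
grasp_force: 0.0
redstack top 60.5 bench 0.1 n 404 mean [572.8 203.5  60. ] circ [567.7 206.6  60. ] areadiam 59.9
creamstack top 45.2 bench 0.1 n 408 mean [453.3  76.   45. ] circ [449.7  76.5  45. ] areadiam 61.0
tealstack top 45.2 bench -0.3 n 398 mean [445.3 -55.7  45. ] circ [446.8 -71.3  45. ] areadiam 60.2
vial top 3.4 bench 0.2 n 59 mean [559.4  60.8  49. ] circ [565.2  57.3  49. ] areadiam 23.1
drop top 3.6 bench 0.0 n 10 mean [565.5 -67.7  56. ] circ [563.  -75.2  56. ] areadiam 9.5
mould top 17.7 bench 2.6 n 396 mean [ 476.1 -382.5   18. ] circ [ 489.9 -388.    18. ] areadiam 61.4
tray ((477.2741394042969, -384.1959533691406), (160.55616760253906, 163.8378448486328), 5.887482166290283)
```

View pics/crop2.png

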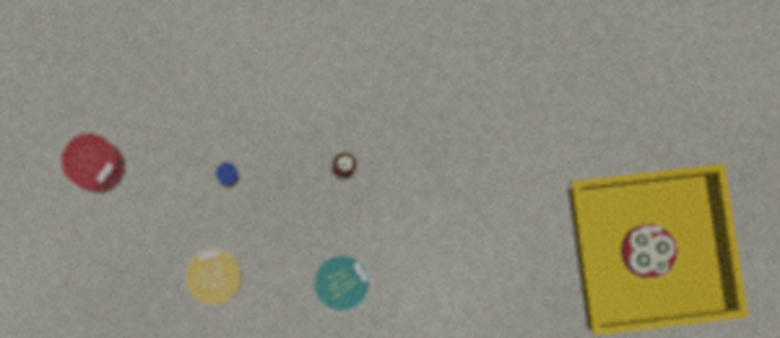

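The final top view shows stacks at 60/45/45 mm, within about 1 mm of their original centres, at crop pixels (92,163), (213,276) and (341,283). The mouldy dish lies flat (top 17.7 mm) within 2 mm of the tray centre at (650,250), and the bottle and vial stand where they were.

```bash
python3 -c "
from rig import r
print(r.sign_off())"
```

```text
the job is handed in; nothing more can be done
None
```

I set the three clean dishes squarely on the stacks of their own colours, then laid the mouldy one flat near the centre of the discard tray; nothing was knocked over, and I handed the job in at about 26 s of the 99 s allowed (sign-off returned no verdict).

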